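# Put the two swapped wedge spacers into their own holsters

### The arm

A 6-joint arm with a two-finger parallel gripper is mounted at the origin on the work surface. World frame = base frame: x ahead of the robot, y to its left, z up, the work surface at z = 0. Lengths are in m, angles in rad, forces in N, time in s.
With the tool pointing down it reaches from about 0.225 to 0.725 m from the base axis. Payload 3.1 kg.
Tool frame: the origin (TCP) lies at the very end of the fingers, on their centre line; the grasp point (between the pads) lies 19 mm behind it; z points along the fingers, y is the line along which they close (so a half turn about z gives the same grasp; the last joint's range is limited). The gripper opens to 85 mm and grips with 20 to 120 N. Pads are 22 mm wide; open, the fingers measure 114 mm over their backs; the gripper's body (76 mm by 85 mm) begins 54 mm behind the grasp point. The pads swing forward as they close: fully open they stand 13 mm farther back than shut.
Start: joints at [1.031, 0.048, 0.099, 1.622, 0, 1.443], TCP at [0.21, 0.481, 0.231] pointing down, gripper open.
Joint ranges: [-2.91, 2.91], [-0.99, 1.94], [-1.21, 1.42], [-2.12, 2.29], [-1.49, 1.47], [-3.14, 3.14]. Speed limits (rad/s): [2.79, 2.79, 3.14, 3.14, 3.14, 3.14].

### API

Orientations are given as a 3x3 rotation matrix whose columns are the frame's x, y, z axes.
In Python, from plant import env, eyes gives the robot as it stands.
- The arm moves only by the tool jog_arm, never from a script. Its argument "plan" is a list of rows, each a list of 6 numbers: the shift along the tool's x, y, z in units of 0.12 m (1.0 is 0.12 m), then the turn, a rotation vector about the tool's x, y, z in units of 30 degrees (1.0 is 30 degrees). In form: [[x, y, z, rx, ry, rz], ...]. A call has 1 to 20 rows; each row shifts and turns the commanded pose from where the row before left it, along the tool's axes as they then stand; what a row does not reach is not made up. A row lasts 1/10 s, in which the tool goes at most 50 mm and 8.59 degrees, less where a joint would pass 70% of its speed; a pose out of reach is approached as far as the arm can. A call with a number of a shift or a turn outside -1 to 1 is refused whole. A call with a gripper value outside its range is refused whole. "fingers" is the finger opening in mm, from 0 to 85.4, set as the call begins (left out, the last holds). The fingers move at their own pace and stop on an object; "force" is the grip in N (left out, the last holds). Time passes only in rows, so rows that do not move let the fingers close. It gives the time, the measured TCP pose, the force, the opening and the grip force at its end, in the units of the state.
- env.read_state(): the state, without advancing time (a new reading comes with each control period).
- eyes.grab_frame(name): name is "side" or "top" or "wrist"; returns a dict with "color" (384x512x3 uint8, red, green, blue), "intrinsics" (3x3 intrinsics, pixels), "view" (4x4, takes a point from world to camera coordinates); the wrist camera has in their place "tool_from_camera" (4x4, takes a point from camera to tool coordinates, whose origin is the TCP and whose axes are the flange's). Camera axes: x right, y down, z forward; pixel columns grow to the right and rows downward; lengths in m; the calibration is good to about 2 mm. A picture is of the moment at which its call begins: read the wrist's pose just before it. There is no depth.
- env.sign_off(): hands the job in; it is judged then, once.
The state is a dict: "t": time; "joint_positions": joint angles; "qd": joint speeds; "tau": joint torques, N m; "tool_pos": TCP position; "tcp_rot": TCP orientation; "force": force on the tool from outside, world axes, zero at the start; "moment": the same for the moment, N m; "opening": finger opening in m; "finger_force": force on a finger pad.
Only numpy, scipy, OpenCV 4.12 (cv2) and the standard library are available. Lean on these libraries where they do the work, as an engineer would, in place of code of your own. Each camera call takes 0.05 s, during which the arm holds its last target. There are 200 camera calls.

### The job

The two wedge spacers were put back in each other's holsters. Swap them, so that the red-tabbed wedge stands fully home in the red pocket and the blue-tabbed wedge fully home in the blue pocket; the grey pocket is a spare to set one down in meanwhile. Leave the bucket lid and the suction cup where they lie.

Things in the scene. Friction and masses are not known exactly. Their poses are not given: they have to be found in the camera images.
- red_holster: Fixed holster with a red pocket, leaning 30 deg, mouth towards the robot (-x). Origin: centre of its base plate's underside (115 x 113 x 6 mm), z up. Pocket inside 30 mm thick x 97 mm wide (y), 85 deep, walls 5. Its axis runs from the floor centre (30, 0, 30) mm along (-0.5, 0, 0.866) to the mouth centre (-12.5, 0, 103.6) mm. Starts holding the blue wedge.
- blue_holster: Fixed holster with a blue pocket, leaning 30 deg, mouth towards the robot (-x). Origin: centre of its base plate's underside (115 x 113 x 6 mm), z up. Pocket inside 30 mm thick x 97 mm wide (y), 85 deep, walls 5. Its axis runs from the floor centre (30, 0, 30) mm along (-0.5, 0, 0.866) to the mouth centre (-12.5, 0, 103.6) mm. Starts holding the red wedge.
- grey_holster: Fixed holster with a grey pocket, leaning 30 deg, mouth towards the robot (-x). Origin: centre of its base plate's underside (115 x 113 x 6 mm), z up. Pocket inside 30 mm thick x 97 mm wide (y), 85 deep, walls 5. Its axis runs from the floor centre (30, 0, 30) mm along (-0.5, 0, 0.866) to the mouth centre (-12.5, 0, 103.6) mm. Starts empty: a spare.
- red_wedge: Loose white wedge spacer with a red grip tab, 150 g. Origin: centre of the thin bottom end; z along its length to the tab, y across. Wedge 90 mm wide, 95 long, flat at x = -12 mm, 10 thick growing to 24 (x = -12 to 12) at the top. Tab above: 14 thick (x = -7 to 7), 70 wide, z = 95 to 145 mm, pinched across its thickness. Starts home in the other colour's holster.
- red_wedge_collar (a point): point on the red-tabbed wedge's long axis at the foot of its tab, 95 mm from its bottom end. At the start it stands 10 mm outside the mouth and the tab 60 mm, the wedge leaning 30 degrees with the pocket, its flat side on the pocket's lower, robot-side wall
- red_holster_floor (a point): centre of the red pocket's floor, where the red-tabbed wedge's bottom end belongs (a seated wedge's origin lies about 3 mm from it)
- red_holster_top (a point): point on the red pocket's axis 95 mm from its floor, 10 mm outside the mouth: where the collar point lies when a wedge is home
- blue_wedge: Loose white wedge spacer with a blue grip tab, 150 g. Origin: centre of the thin bottom end; z along its length to the tab, y across. Wedge 90 mm wide, 95 long, flat at x = -12 mm, 10 thick growing to 24 (x = -12 to 12) at the top. Tab above: 14 thick (x = -7 to 7), 70 wide, z = 95 to 145 mm, pinched across its thickness. Starts home in the other colour's holster.
- blue_wedge_collar (a point): point on the blue-tabbed wedge's long axis at the foot of its tab, 95 mm from its bottom end. At the start it stands 10 mm outside the mouth and the tab 60 mm, the wedge leaning 30 degrees with the pocket, its flat side on the pocket's lower, robot-side wall
- blue_holster_floor (a point): centre of the blue pocket's floor, where the blue-tabbed wedge's bottom end belongs (a seated wedge's origin lies about 3 mm from it)
- blue_holster_top (a point): point on the blue pocket's axis 95 mm from its floor, 10 mm outside the mouth: where the collar point lies when a wedge is home
- bucket_lid: loose dented aluminium bucket lid, 170 mm across, 18 mm high, lying on the tray to one side; origin at the centre of its underside
- suction_cup: loose matte black tile suction cup, 90 mm across, about 65 mm high, with a grey lever on top; origin at the centre of its underside
- paddle_socket: fixed bayonet socket 70 mm across with a steel mixing paddle standing in it, 280 mm high, paddle head 90 mm across at the top; origin at the centre of its underside
Things that resemble listed ones, but are neither listed nor needed, are in the scene too. Leave any pink look-alike of the red_wedge alone.

How it is judged:
At the end, for the whole second after the job is handed in: Each wedge stands at rest (under 0.02 m/s) in the pocket of its own colour: its bottom end within 20 mm of the pocket's floor centre and its collar point within 20 mm of the point 95 mm up the pocket's axis (distance between red_wedge and red_holster_floor below 0.02 m and distance between red_wedge_collar and red_holster_top below 0.02 m and linear speed of each of red_wedge, blue_wedge below 0.02 m/s and distance between blue_wedge and blue_holster_floor below 0.02 m and distance between blue_wedge_collar and blue_holster_top below 0.02 m); the robot touches nothing.
It fails at once if the bucket lid is moved more than 30 mm (distance of bucket_lid from where it was at the start of the episode above 0.03 m).
It fails at once if the suction cup is moved more than 30 mm (distance of suction_cup from where it was at the start of the episode above 0.03 m).
It also fails if it takes over 72 s, if anything falls off the work surface, if the arm or the gripper's body presses on something with over 40 N, if the wrist force passes 120 N, or if a joint passes its speed limit or range.

## Working session

There is one attempt and no reset: what is moved stays moved. The work goes in short steps, Python scripts to look and compute and a tool call to move; the robot and the scene stay as the last step left them, time stands still between calls to the robot, and variables do not carry over. Pictures are saved under pics/ and viewed, at most 12 in all, crops included, and the job is handed in when it is done.

Besides the shell and the picture viewer there is one more tool, called after ">>>" as name([rows], argument=value, ...), one row to a line, values as JSON. jog_arm: Moves the arm, as the interface text tells. Its arguments: {"type":"object","properties":{"plan":{"type":"array"},"fingers":{"type":"number"},"force":{"type":"number"}},"required":["plan"]}

```bash
mkdir -p pics; ls
python3 - <<'E'
from plant import env, eyes
import cv2,numpy as np,pickle
s=env.read_state();print({k:np.round(v,3).tolist() for k,v in s.items()})
for n in("side","top","wrist"):
    f=eyes.grab_frame(n);pickle.dump(f,open(f'pics/{n}0.pkl','wb'));cv2.imwrite(f'pics/{n}0.png',f["color"][:,:,::-1])
    print(n,{k:np.round(v,3).tolist() for k,v in f.items() if k!="color"})
a=[cv2.imread(f'pics/{n}0.png') for n in("side","top")]
cv2.imwrite('pics/both0.png',cv2.resize(np.vstack(a),(512,768))[:,:])
E
```

```text
pics
{'t': 0.0, 'joint_positions': [1.031, 0.049, 0.098, 1.622, -0.0, 1.443], 'qd': [-0.001, 0.001, 0.002, 0.0, 0.001, -0.002], 'tau': [0.002, -33.878, 32.002, 0.02, -0.0, 0.0], 'tool_pos': [0.21, 0.481, 0.23], 'tcp_rot': [[-0.916, 0.4, -0.001], [0.4, 0.916, -0.002], [0.0, -0.002, -1.0]], 'force': [0.099, -0.07, -0.71], 'moment': [-0.023, 0.036, -0.029], 'finger_force': 0.0, 'opening': 0.085}
side {'intrinsics': [[420.77, 0.0, 241.551], [0.0, 420.77, 183.814], [0.0, 0.0, 1.0]], 'view': [[0.965, -0.26, 0.022, -0.542], [-0.114, -0.499, -0.859, 0.102], [0.235, 0.827, -0.511, 1.241], [0.0, 0.0, 0.0, 1.0]]}
top {'intrinsics': [[442.796, 0.0, 265.273], [0.0, 442.796, 190.148], [0.0, 0.0, 1.0]], 'view': [[-0.01, -1.0, 0.006, -0.092], [-0.995, 0.009, -0.101, 0.532], [0.101, -0.007, -0.995, 1.638], [0.0, 0.0, 0.0, 1.0]]}
wrist {'intrinsics': [[343.084, 0.0, 253.607], [0.0, 343.084, 188.314], [0.0, 0.0, 1.0]], 'tool_from_camera': [[-0.0, -0.96, -0.28, 0.071], [1.0, -0.0, -0.001, 0.001], [0.001, -0.28, 0.96, -0.143], [0.0, 0.0, 0.0, 1.0]]}
```

View pics/side0.png

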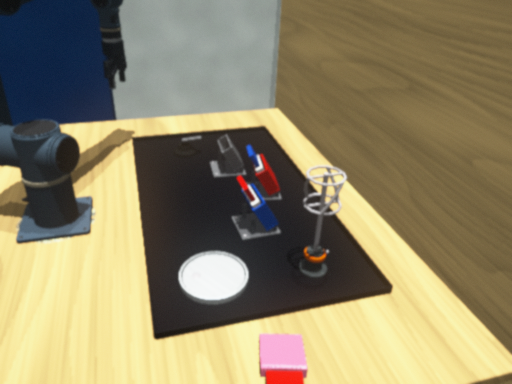

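View pics/top0.png

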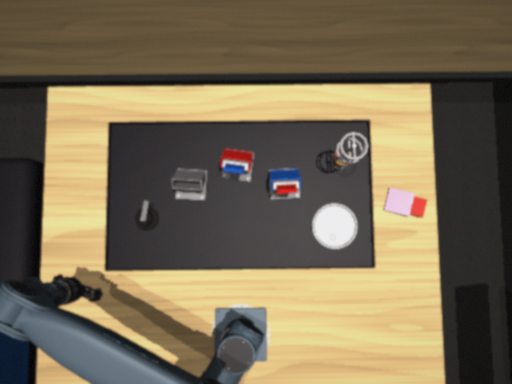

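The side and top views agree. The red holster with the blue tab is at side (265,170) / top (237,165). The blue holster with the red tab is at side (255,205) / top (284,184). The empty grey holster is at side (228,155) / top (190,184). The lid is at top (335,226), the suction cup at (147,214) and the paddle at (345,152).

Candidates for the red wedge: the red tab in the blue holster at top (287,188), and the pink block with a red tab at top (405,203), which is the look-alike. The red holster body at (237,158) and the blue tab at (236,169) are not it. I choose (287,188), and will check it in a close crop.

Run:
```python
import cv2,numpy as np
t=cv2.imread('pics/top0.png');s=cv2.imread('pics/side0.png')
a=cv2.resize(t[140:210,160:310],None,fx=5.3,fy=5.3,interpolation=cv2.INTER_CUBIC)
b=cv2.resize(s[130:242,205:290],None,fx=2.2,fy=2.2,interpolation=cv2.INTER_CUBIC)
b=cv2.copyMakeBorder(b,0,0,0,max(0,a.shape[1]-b.shape[1]),cv2.BORDER_CONSTANT)
o=np.vstack([a,b[:225]]);print(o.shape,a.shape);cv2.imwrite('pics/crop1.png',o)
```

```text
(596, 795, 3) (371, 795, 3)
```

View pics/crop1.png

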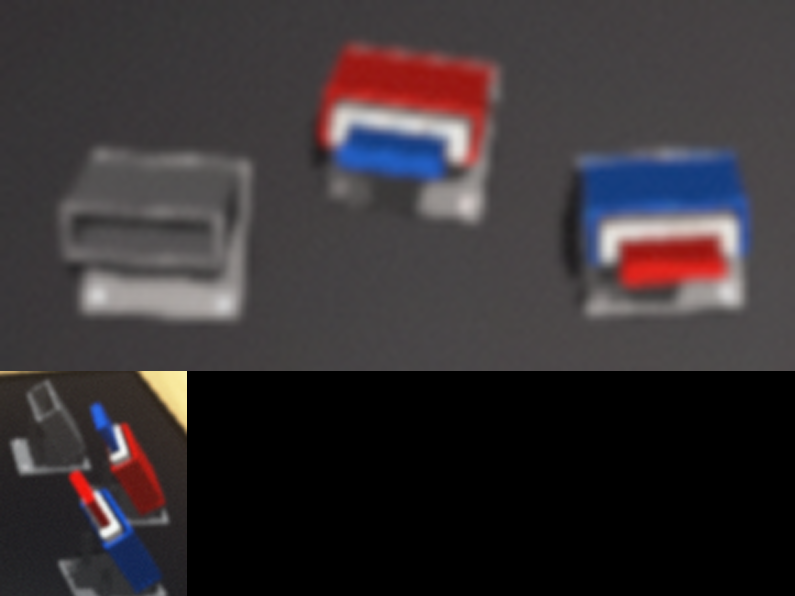

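The crop confirms it: the white wedge with a red tab stands in the blue holster at crop (670,260), and the white one with a blue tab in the red holster at (390,155). Next, rough positions from the base-plate corners.

```bash
cat > h.py <<'E'
import numpy as np,cv2,pickle
def ray(f,uv,st=None):
    K=f["intrinsics"]; d=np.linalg.inv(K)@np.array([uv[0],uv[1],1.])
    if "view" in f:
        R,t=f["view"][:3,:3],f["view"][:3,3]; return -R.T@t,R.T@d
    T=np.eye(4);T[:3,:3]=st["tcp_rot"];T[:3,3]=st["tool_pos"];M=T@f["tool_from_camera"]
    return M[:3,3],M[:3,:3]@d
def plane(f,uv,z,st=None):
    o,d=ray(f,uv,st); return o+d*(z-o[2])/d[2]
def tri(rays):
    A=np.zeros((3,3));b=np.zeros(3)
    for o,d in rays:
        d=d/np.linalg.norm(d);P=np.eye(3)-np.outer(d,d);A+=P;b+=P@o
    p=np.linalg.solve(A,b); return p,[np.linalg.norm(np.cross(p-o,d/np.linalg.norm(d))) for o,d in rays]
def proj(f,p,st=None):
    if "view" in f: V=f["view"]
    else:
        T=np.eye(4);T[:3,:3]=st["tcp_rot"];T[:3,3]=st["tool_pos"];V=np.linalg.inv(T@f["tool_from_camera"])
    c=V[:3,:3]@p+V[:3,3];q=f["intrinsics"]@c;return q[:2]/q[2]
def red(c): h=cv2.cvtColor(c,cv2.COLOR_RGB2HSV);return (((h[...,0]<8)|(h[...,0]>172))&(h[...,1]>150)&(h[...,2]>60)).astype(np.uint8)
def blue(c): h=cv2.cvtColor(c,cv2.COLOR_RGB2HSV);return ((h[...,0]>100)&(h[...,0]<130)&(h[...,1]>130)&(h[...,2]>60)).astype(np.uint8)
E
python3 - <<'E'
from h import *
np.set_printoptions(precision=3,suppress=True)
f=pickle.load(open('pics/top0.pkl','rb'))
C={'grey':[(80,315),(240,320),(250,160),(95,150)],'red':[(330,195),(483,220),(497,63)],'blue':[(585,315),(745,305),(740,150),(580,155)]}
for k,v in C.items():
    P=np.array([plane(f,(160+u/5.3,140+w/5.3),.006) for u,w in v]);d=P[1]-P[0]
    c=(P[0]+P[2])/2
    print(k,P[:,:2].tolist().__str__() and np.round(P[:,:2],3).tolist(),'c',c,'front len',np.linalg.norm(d),'yaw',np.degrees(np.arctan2(d[0],-d[1])), 'side',np.linalg.norm(P[2]-P[1]))
# lid, suction
print(plane(f,(335,226),.018),plane(f,(147,216),.03))
s=pickle.load(open('pics/side0.pkl','rb'))
for m,n in((red,'redtab'),(blue,'bluetab')):
    for g,nm in((f,'top'),(s,'side')):
        nn,l,st,ce=cv2.connectedComponentsWithStats(m(g["color"]))
        print(n,nm,[(st[i,:5].tolist(),ce[i].round(1).tolist()) for i in range(1,nn) if st[i,4]>20])
E
```

```text
grey [[0.501, 0.245], [0.496, 0.131], [0.612, 0.124], [0.62, 0.236]] c [0.556 0.185 0.006] front len 0.11461941118369029 yaw -2.3339301090070528 side 0.11589510971271863
red [[0.586, 0.066], [0.566, -0.044], [0.681, -0.055]] c [0.633 0.006 0.006] front len 0.1117458734913271 yaw -9.866322596417833 side 0.11506017163993808
blue [[0.497, -0.116], [0.503, -0.231], [0.616, -0.23], [0.613, -0.114]] c [ 0.556 -0.173  0.006] front len 0.11510588421989837 yaw 3.048857738099109 side 0.11243646506661957
[ 0.394 -0.358  0.018] [0.438 0.345 0.03 ]
redtab top [([220, 149, 32, 20, 291], [236.4, 155.7]), ([277, 185, 20, 9, 138], [285.9, 189.1]), ([411, 197, 15, 20, 209], [418.3, 206.6])]
redtab side [([255, 153, 25, 42, 459], [267.7, 177.4]), ([236, 175, 18, 25, 138], [243.4, 184.9]), ([265, 370, 39, 14, 526], [283.9, 376.5])]
bluetab top [([223, 165, 21, 9, 143], [233.7, 168.9]), ([270, 169, 31, 19, 302], [284.4, 175.1])]
bluetab side [([0, 0, 110, 125, 11522], [52.7, 61.1]), ([246, 144, 12, 21, 118], [251.2, 153.2]), ([251, 183, 27, 48, 479], [263.9, 212.0])]
```

The plate sizes fit: I measure about 115 × 113 mm, as given. Now to a pose where the wrist camera sees all three holsters.

>>> jog_arm([
  [0, 0, -0.1, 0, 0, 0.276],
  [0, 0, -0.1, 0, 0, 0.276],
  [0, 0, -0.1, 0, 0, 0.276],
  [0, 0, -0.1, 0, 0, 0.276],
  [0, 0, -0.1, 0, 0, 0.276],
  [0, 0, -0.1, 0, 0, 0.276],
  [0, 0, -0.1, 0, 0, 0.276],
  [0, 0, -0.1, 0, 0, 0.276],
  [-0.27, 0.2, 0, 0, 0, 0],
  [-0.27, 0.2, 0, 0, 0, 0],
  [-0.27, 0.2, 0, 0, 0, 0],
  [-0.27, 0.2, 0, 0, 0, 0],
  [-0.27, 0.2, 0, 0, 0, 0],
  [-0.27, 0.2, 0, 0, 0, 0],
  [-0.27, 0.2, 0, 0, 0, 0],
  [-0.27, 0.2, 0, 0, 0, 0],
  [-0.27, 0.2, 0, 0, 0, 0],
  [-0.27, 0.2, 0, 0, 0, 0],
  [-0.27, 0.2, 0, 0, 0, 0],
  [0, 0, 0, 0, 0, 0],
])

```text
t: 2.15
tool_pos: [0.4773, 0.1217, 0.3257]
tcp_rot: [[0.003, 1.0, -0.001], [1.0, -0.003, -0.002], [-0.002, -0.001, -1.0]]
force: [-0.9, 1.3, 0.2]
opening: 0.0855
finger_force: 0.0
```

Run:
```python
from plant import env, eyes
from h import *
s=env.read_state();print(s['t'],s['tool_pos'],np.round(s['tcp_rot'],3))
f=eyes.grab_frame("wrist");pickle.dump((f,s),open('pics/w1.pkl','wb'))
cv2.imwrite('pics/w1.png',cv2.resize(f["color"][:,:,::-1],(800,600),interpolation=cv2.INTER_CUBIC))
```

```text
2.15 [0.47733517 0.12169964 0.3257017 ] [[ 0.003  1.    -0.001]
 [ 1.    -0.003 -0.002]
 [-0.002 -0.001 -1.   ]]
```

View pics/w1.png

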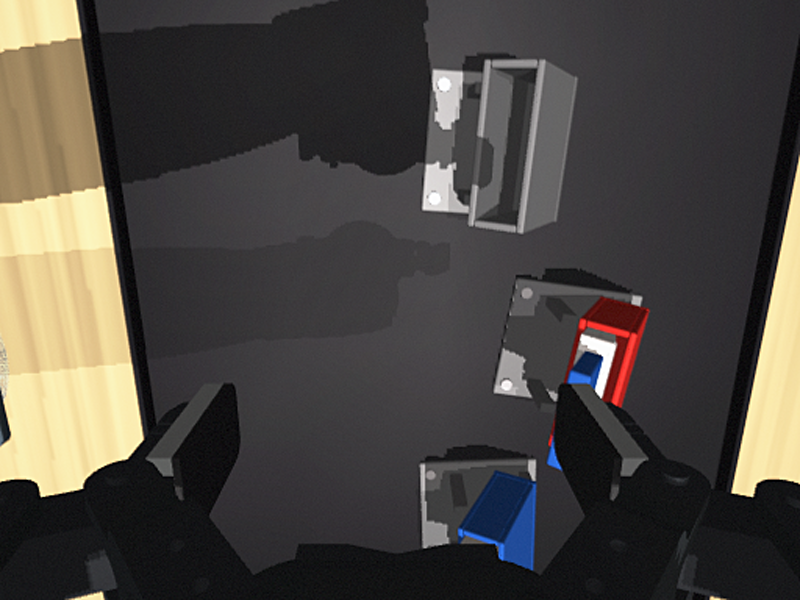

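The wrist view, in 800 px coordinates, shows the grey mouth rim corners at (487,59), (546,59), (523,233) and (469,224), and the grey plate front corners at (434,68) and (422,210). The red plate corners are at (517,277), (643,296) and (495,393), and the blue plate corners at (421,461) and (537,459). I'll fit x, y and yaw for each holster from points cast at their known heights.

```bash
cat >> h.py <<'E'
FL,FR,BL=(-.0575,.0565,.006),(-.0575,-.0565,.006),(.0575,.0565,.006)
ML,MR,UL,UR=(-.0298,.0535,.0936),(-.0298,-.0535,.0936),(.0048,.0535,.1136),(.0048,-.0535,.1136)
def fit(pairs):
    "pairs (model point, measured world point at that height) -> x,y,yaw,residuals mm"
    M=np.array([p[0][:2] for p in pairs]);W=np.array([p[1][:2] for p in pairs])
    m=(M-M.mean(0))@[1,1j];w=(W-W.mean(0))@[1,1j];a=np.angle(np.vdot(m,w))
    R=np.array([[np.cos(a),-np.sin(a)],[np.sin(a),np.cos(a)]]);t=W.mean(0)-R@M.mean(0)
    return t,np.degrees(a),(1000*(M@R.T+t-W)).round(1).tolist()
E
python3 - <<'E'
from h import *
f,s=pickle.load(open('pics/w1.pkl','rb'))
t=pickle.load(open('pics/top0.pkl','rb'))
A={'grey':[(FL,434,68),(FR,422,210),(ML,487,59),(UL,546,59),(UR,523,233),(MR,469,224)],
'red':[(FL,517,277),(FR,495,393),(BL,643,296)],'blue':[(FL,421,461),(BL,537,459)]}
for k,v in A.items():
    print(k,*fit([(m,plane(f,(u/1.5625-.2,w/1.5625-.2),m[2],s)) for m,u,w in v]))
B={'grey':[(80,315),(240,320)],'red':[(330,195),(483,220)],'blue':[(585,315),(745,305)]}
for k,v in B.items():
    print('top',k,*fit([(m,plane(t,(160+u/5.3,140+w/5.3),.006)) for m,(u,w) in zip((FL,FR),v)]))
E
```

```text
grey [0.561406   0.18597148] -4.127323211761083 [[0.2, -0.1], [0.6, 0.4], [-0.9, -0.4], [0.6, -0.2], [0.2, 0.4], [-0.7, -0.2]]
red [0.63449895 0.00827682] -7.893168358949039 [[0.7, -1.4], [-0.8, 0.6], [0.1, 0.8]]
blue [ 0.55918686 -0.16995787] 0.989350330038103 [[-0.1, -0.0], [0.1, 0.0]]
top grey [0.55566295 0.18580358] -2.3339301090070528 [[-0.0, -0.8], [0.0, 0.8]]
top red [0.6326669  0.00153825] -9.866322596417833 [[0.1, 0.6], [-0.1, -0.6]]
top blue [ 0.5576302  -0.17075654] 3.048857738099109 [[0.1, -1.1], [-0.1, 1.1]]
```

>>> jog_arm([
  [-0.28, 0.03, 0, 0, 0, 0],
  [-0.28, 0.03, 0, 0, 0, 0],
  [-0.28, 0.03, 0, 0, 0, 0],
  [-0.28, 0.03, 0, 0, 0, 0],
  [-0.28, 0.03, 0, 0, 0, 0],
  [-0.28, 0.03, 0, 0, 0, 0],
  [0, 0, 0, 0, 0, 0],
  [0, 0, 0, 0, 0, 0],
])

```text
t: 3.0
tool_pos: [0.497, -0.0754, 0.3271]
tcp_rot: [[-0.002, 1.0, -0.001], [1.0, 0.002, 0.001], [0.001, -0.001, -1.0]]
force: [-0.2, 0.2, 0.5]
opening: 0.0851
finger_force: 0.0
```

Run:
```python
from plant import env, eyes
from h import *
s=env.read_state();print(s['t'],s['tool_pos'])
f=eyes.grab_frame("wrist");pickle.dump((f,s),open('pics/w2.pkl','wb'))
c=cv2.resize(f["color"][:250,230:480,::-1],None,fx=2.4,fy=2.4,interpolation=cv2.INTER_CUBIC)
cv2.imwrite('pics/w2.png',c);print(c.shape)
```

```text
3.0 [ 0.49702522 -0.07544954  0.32712975]
(600, 600, 3)
```

View pics/w2.png

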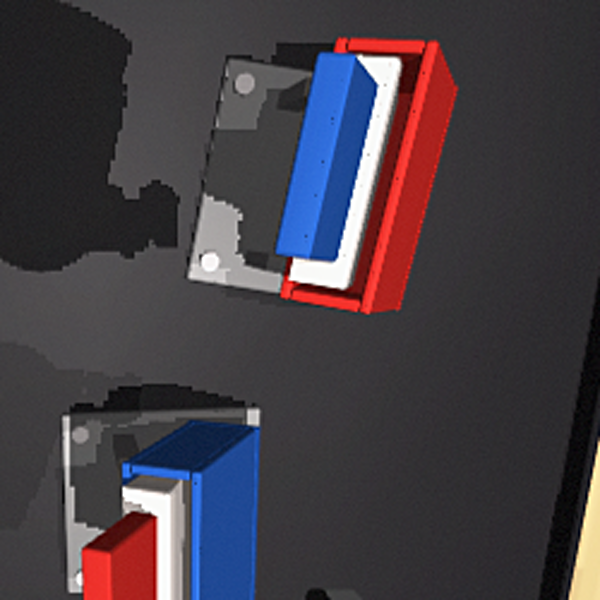

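The close view (crop scale 2.4, offset column 230) shows the red plate front corners at (229,57) and (189,280), and the red mouth rim corners at (337,40), (438,41), (370,312) and (283,297). The blue plate corners are at (63,415), (259,408) and (69,592), and the blue rim corners at (124,464) and (200,474).

```bash
cat >> h.py <<'E'
def Rz(a): a=np.radians(a);return np.array([[np.cos(a),-np.sin(a),0],[np.sin(a),np.cos(a),0],[0,0,1]])
AX=np.array([-.5,0,.8660254]);TN=np.array([.8660254,0,.5]);G=np.column_stack([[0,1,0],TN,-AX])
def target(h,along,off=-.003):
    "TCP pose with its tip `along` m up the wedge axis above the pocket floor; off = across the thickness"
    x,y,a=h;return np.array([x,y,0])+Rz(a)@(np.array([.03,0,.03])+off*TN+along*AX),Rz(a)@G
def delta(st,p,R):
    "turn (units, done first), then shift in the turned tool axes (units)"
    from scipy.spatial.transform import Rotation as Ro
    return np.round(Ro.from_matrix(st["tcp_rot"].T@R).as_rotvec()/np.radians(30),3),np.round(R.T@(p-st["tool_pos"])/.12,3)
E
python3 - <<'E'
from h import *
f,s=pickle.load(open('pics/w2.pkl','rb'))
A={'red':[(FL,229,57),(FR,189,280),(ML,337,40),(UL,438,41),(UR,370,312),(MR,283,297)],'blue':[(FL,63,415),(BL,259,408),(FR,69,592),(ML,124,464),(UL,200,474)]}
for k,v in A.items():
    print(k,*fit([(m,plane(f,(230+u/2.4-.3,w/2.4-.3),m[2],s)) for m,u,w in v]))
E
```

```text
red [0.63510655 0.00920621] -7.853696755440136 [[0.4, -0.6], [0.3, 0.3], [-0.5, 0.6], [0.1, -0.2], [0.8, -0.2], [-1.0, 0.2]]
blue [ 0.5600212  -0.17062912] 2.204797885235139 [[-0.3, -0.2], [1.3, -0.2], [-0.1, -0.7], [-1.2, 0.6], [0.3, 0.5]]
```

```bash
cat >> h.py <<'E'
H=dict(red=(.6351,.0092,-7.85),blue=(.5600,-.1706,2.0),grey=(.5614,.1860,-4.13))
E
python3 - <<'E'
from plant import env
from h import *
f,s=pickle.load(open('pics/w2.pkl','rb'))
for u,w in((318,55),(277,255)):
    p=plane(f,(230+u/2.4-.3,w/2.4-.3),.1506,s);x,y,a=H['red'];print('blue tab in red holster frame',1000*Rz(a).T@(p-[x,y,0]))
print('expect x',1000*(np.array([.03,0,.03])-.01*TN+.145*AX))
s=env.read_state()
for al in(.226,.106):print(delta(s,*target(H['blue'],al)),target(H['blue'],al)[0])
E
```

```text
blue tab in red holster frame [-50.64162339  34.56387784 150.6       ]
blue tab in red holster frame [-50.35927067 -35.1202889  150.6       ]
expect x [-51.160254   0.       150.573683]
(array([-1.001,  0.014, -0.059]), array([-0.815, -0.618,  0.636])) [ 0.47445407 -0.17358733  0.22422174]
(array([-1.001,  0.014, -0.059]), array([-0.815, -0.618,  1.636])) [ 0.53441752 -0.17149336  0.12029869]
```

The tab sits at ±35 mm, centred, and within 1 mm of its expected x. Now to the hover over the red wedge, standing in the blue holster.

>>> jog_arm([
  [0, 0, 0, -0.2, 0.003, -0.012],
  [0, 0, 0, -0.2, 0.003, -0.012],
  [0, 0, 0, -0.2, 0.003, -0.012],
  [0, 0, 0, -0.2, 0.003, -0.012],
  [0, 0, 0, -0.2, 0.003, -0.012],
  [-0.136, -0.103, 0.106, 0, 0, 0],
  [-0.136, -0.103, 0.106, 0, 0, 0],
  [-0.136, -0.103, 0.106, 0, 0, 0],
  [-0.136, -0.103, 0.106, 0, 0, 0],
  [-0.136, -0.103, 0.106, 0, 0, 0],
  [-0.136, -0.103, 0.106, 0, 0, 0],
  [0, 0, 0, 0, 0, 0],
  [0, 0, 0, 0, 0, 0],
], fingers=50, force=50)

```text
t: 4.35
tool_pos: [0.4748, -0.1734, 0.2241]
tcp_rot: [[-0.036, 0.866, 0.5], [0.999, 0.031, 0.019], [0.001, 0.5, -0.866]]
force: [0.3, 0.3, 0.2]
opening: 0.0499
finger_force: 0.0
```

Run:
```python
from plant import env, eyes
from h import *
s=env.read_state();print(s['t'],s['tool_pos'],delta(s,*target(H['blue'],.106)))
f=eyes.grab_frame("wrist");pickle.dump((f,s),open('pics/w3.pkl','wb'))
cv2.imwrite('pics/w3.png',f["color"][:,:,::-1])
x,y,a=H['blue']
for yy in(.035,-.035):
  for xx in(-.007,.007):
    print('exp tab px',proj(f,np.array([x,y,0])+Rz(a)@(np.array([.03,yy,.03])+(-.003+xx)*TN+.145*AX),s).round(1))
```

```text
4.35 [ 0.47477415 -0.1733768   0.22407493] (array([-0.   , -0.003,  0.002]), array([-0.002, -0.002,  0.998]))
exp tab px [241.3 147.2]
exp tab px [262.6 147.2]
exp tab px [242.2 244.8]
exp tab px [261.8 244.8]
```

View pics/w3.png

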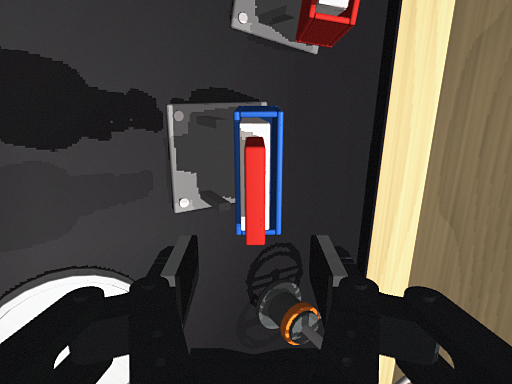

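The red tab's top face spans (245–265, 147–244) against an expected 241–262, so it is about 2 mm off towards +tool y. The blue rim corners are at (236,108), (283,108), (238,235) and (281,236). I'll re-fit blue from this nearer view.

Run:
```python
from h import *
f,s=pickle.load(open('pics/w3.pkl','rb'))
v=[(ML,235,108),(UL,284,108),(MR,236,236),(UR,281,237),(FL,166,104),(FR,175,213)]
print(*fit([(m,plane(f,(u,w),m[2],s)) for m,u,w in v]))
c=red(f["color"]);c[:130]=0;c[260:]=0
for r in range(136,248,6):
    q=np.where(c[r])[0];print(r,q.min() if len(q) else None,q.max() if len(q) else None,end='; ')
```

```text
[ 0.56235843 -0.17015707] 2.1019952499330645 [[-1.0, -3.0], [-0.8, -3.0], [-0.2, 2.5], [-1.0, 3.7], [2.3, -0.5], [0.8, 0.3]]
136 None None; 142 246 263; 148 245 264; 154 245 264; 160 245 264; 166 245 264; 172 245 264; 178 245 264; 184 245 264; 190 245 264; 196 245 264; 202 245 264; 208 245 264; 214 245 264; 220 246 264; 226 246 264; 232 246 264; 238 245 264; 244 246 264;
```

>>> jog_arm([
  [0, 0.01, 0.15, 0, 0, 0],
  [0, 0, 0.15, 0, 0, 0],
  [0, 0, 0.15, 0, 0, 0],
  [0, 0, 0.15, 0, 0, 0],
  [0, 0, 0.15, 0, 0, 0],
  [0, 0, 0.15, 0, 0, 0],
  [0, 0, 0.1, 0, 0, 0],
  [0, 0, 0, 0, 0, 0],
  [0, 0, 0, 0, 0, 0],
])

```text
t: 5.3
tool_pos: [0.5362, -0.1724, 0.1218]
tcp_rot: [[-0.036, 0.865, 0.5], [0.999, 0.032, 0.017], [-0.001, 0.501, -0.866]]
force: [-0.5, 0.3, 0.1]
opening: 0.0503
finger_force: 0.0
```

>>> jog_arm([
  [0, 0, 0, 0, 0, 0],
  [0, 0, 0, 0, 0, 0],
  [0, 0, 0, 0, 0, 0],
  [0, 0, 0, 0, 0, 0],
  [0, 0, 0, 0, 0, 0],
  [0, 0, 0, 0, 0, 0],
  [0, 0, 0, 0, 0, 0],
  [0, 0, 0, 0, 0, 0],
  [0, 0, 0, 0, 0, 0],
  [0, 0, 0, 0, 0, 0],
], fingers=0, force=50)

```text
t: 6.3
tool_pos: [0.5356, -0.1734, 0.122]
tcp_rot: [[-0.034, 0.865, 0.5], [0.999, 0.03, 0.016], [-0.002, 0.5, -0.866]]
force: [-4.4, 0.8, 5.3]
opening: 0.0134
finger_force: 48.9
```

Gripped at 13.4 mm opening with 49 N. Pulling out along the pocket axis.

>>> jog_arm([
  [0, 0, -0.05, 0, 0, 0],
  [0, 0, -0.1, 0, 0, 0],
  [0, 0, -0.15, 0, 0, 0],
  [0, 0, -0.2, 0, 0, 0],
  [0, 0, -0.2, 0, 0, 0],
  [0, 0, -0.2, 0, 0, 0],
  [0, 0, -0.2, 0, 0, 0],
  [0, 0, -0.2, 0, 0, 0],
  [0, 0, 0, 0, 0, 0],
  [0, 0, 0, 0, 0, 0],
])

```text
t: 7.3
tool_pos: [0.4576, -0.1758, 0.2562]
tcp_rot: [[-0.034, 0.865, 0.5], [0.999, 0.03, 0.016], [-0.001, 0.5, -0.866]]
force: [0.3, 0.5, -2.3]
opening: 0.0133
finger_force: 49.1
```

Run:
```python
from plant import env, eyes
from h import *
R0=Rz(2.0)
for x in(.5600,.5612,.5623):
    d=R0.T@(np.array([.5356,-.1734,.122])-[x,-.1706,0])-[.03,0,.03];print(x,'off',d@TN*1000,'along',d@AX*1000,'y',d[1]*1000)
s=env.read_state();print(s['t'],s['tool_pos'],s['opening'])
for al in(.24,.106):print(delta(s,*target(H['grey'],al)),target(H['grey'],al)[0])
f=eyes.grab_frame("wrist");pickle.dump((f,s),open('pics/w4.pkl','wb'))
cv2.imwrite('pics/w4.png',f["color"][:,:,::-1])
```

```text
0.56 off -1.1835360953597538 along 106.9157641850165 y -1.9467465961124384
0.5612 off -2.2221335042303876 along 107.51539868122795 y -1.904867200069438
0.5623 off -3.1741811290284803 along 108.06506363608845 y -1.8664777536966872
7.3 [ 0.45755659 -0.17575974  0.25619769] 0.013251591687424659
(array([ 0.001, -0.099,  0.177]), array([ 3.069, -0.192,  0.08 ])) [0.46904238 0.19266889 0.2363461 ]
(array([ 0.001, -0.099,  0.177]), array([ 3.069, -0.192,  1.197])) [0.5358684  0.18784357 0.12029869]
```

View pics/w4.png

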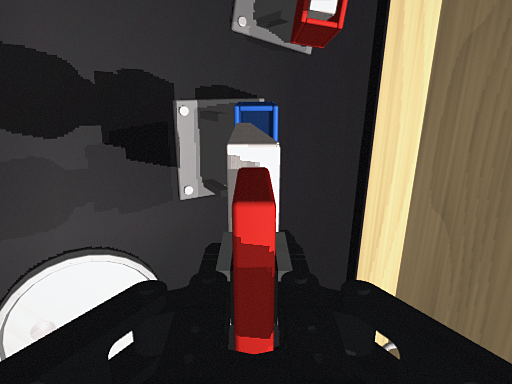

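The red wedge hangs straight in the hand, with the tab's top face at columns 233–278 and rows about 200–350. I'll check its sideways offset in the hand.

Run:
```python
from h import *
f,s=pickle.load(open('pics/w4.pkl','rb'))
I=dict(tcp_rot=np.eye(3),tool_pos=np.zeros(3))
for z in(-.038,):
  for p in((233,200),(276,200),(230,349),(278,349)): print(z,p,plane(f,p,z,I)*1000)
# collar end corners of wedge top shoulder z = 107.5-95 = 12.5mm ahead
for p in((228,144),(280,144)): print(plane(f,p,.0125,I)*1000)
print([proj(f,np.array([x,0,-.038]),I).round(1).tolist() for x in(.035,-.035)],[proj(f,np.array([x,0,.0125]),I).round(1).tolist() for x in(.045,-.045)])
```

```text
-0.038 (233, 200) [ 37.45116629  -5.65829554 -38.        ]
-0.038 (276, 200) [ 37.45316202   8.17072974 -38.        ]
-0.038 (230, 349) [-20.41609765  -7.74009744 -38.        ]
-0.038 (278, 349) [-20.4102119   9.971693  -38.       ]
[ 47.57214647 -10.68906962  12.5       ]
[47.57416919 12.94914855 12.5       ]
[[250.6, 207.2], [251.1, 380.7]] [[251.5, 149.6], [251.8, 317.8]]
```

The wedge sits about 2.3 mm towards tool +x from the TCP, so I correct for that. Carrying it to the grey hover.

>>> jog_arm([
  [0, 0, 0, 0, -0.05, 0.09],
  [0, 0, 0, 0, -0.05, 0.087],
  [0.15, 0, 0, 0, 0, 0],
  [0.3, 0, 0, 0, 0, 0],
  [0.3, 0, 0, 0, 0, 0],
  [0.3, 0, 0, 0, 0, 0],
  [0.3, -0.03, 0, 0, 0, 0],
  [0.3, -0.03, 0, 0, 0, 0],
  [0.3, -0.03, 0, 0, 0, 0],
  [0.3, -0.03, 0, 0, 0, 0],
  [0.3, -0.03, 0, 0, 0, 0],
  [0.3, -0.03, 0, 0, 0, 0],
  [0.2, 0, 0, 0, 0, 0],
  [0, 0, 0.04, 0, 0, 0],
  [0, 0, 0.04, 0, 0, 0],
  [0, 0, 0, 0, 0, 0],
  [0, 0, 0, 0, 0, 0],
])

```text
t: 9.05
tool_pos: [0.4698, 0.1895, 0.2359]
tcp_rot: [[0.073, 0.864, 0.497], [0.997, -0.063, -0.037], [-0.0, 0.499, -0.867]]
force: [-0.1, -0.2, -1.9]
opening: 0.0133
finger_force: 49.2
```

Run:
```python
from plant import env, eyes
from h import *
s=env.read_state();print(s['t'],s['tool_pos'])
print(delta(s,*target(H['grey'],.109,-.0010)))
f=eyes.grab_frame("wrist");pickle.dump((f,s),open('pics/w5.pkl','wb'))
cv2.imwrite('pics/w5.png',cv2.resize(f["color"][:300,130:400,::-1],None,fx=2,fy=2,interpolation=cv2.INTER_CUBIC))
x,y,a=H['grey']
print([proj(f,np.array([x,y,0])+Rz(a)@np.array(m),s).round(1).tolist() for m in(ML,UL,UR,MR,FL,FR)])
```

```text
9.05 [0.46983267 0.18946878 0.23592334]
(array([-0.003,  0.002, -0.002]), array([0.026, 0.011, 1.084]))
[[231.9, 106.9], [279.3, 106.8], [276.9, 224.8], [234.0, 224.8], [168.9, 100.6], [176.0, 205.8]]
```

View pics/w5.png

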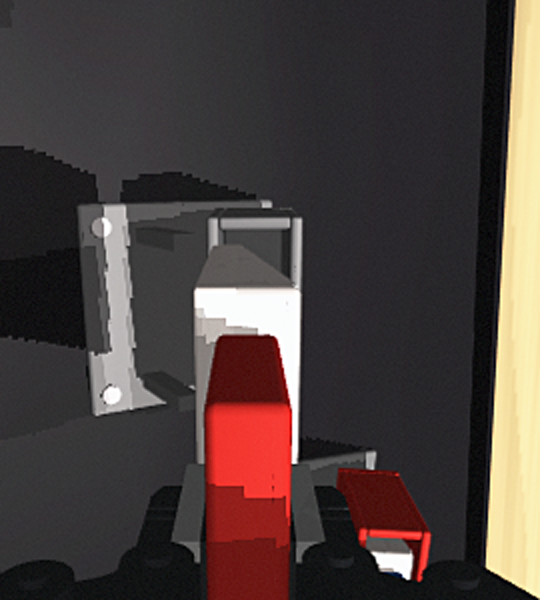

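The grey rim corners are at full-image (234,109) and (281,109), about 2 px from the prediction, and the wedge lines up with the mouth. Inserting.

>>> jog_arm([
  [0, 0.01, 0.08, 0, 0, 0],
  [0, 0, 0.08, 0, 0, 0],
  [0, 0, 0.08, 0, 0, 0],
  [0, 0, 0.08, 0, 0, 0],
  [0, 0, 0.08, 0, 0, 0],
  [0, 0, 0.08, 0, 0, 0],
  [0, 0, 0.08, 0, 0, 0],
  [0, 0, 0, 0, 0, 0],
])

```text
t: 9.9
tool_pos: [0.5043, 0.1877, 0.1772]
tcp_rot: [[0.072, 0.865, 0.496], [0.997, -0.062, -0.036], [-0.001, 0.498, -0.867]]
force: [-0.4, 0.2, -2.2]
opening: 0.0129
finger_force: 49.1
```

>>> jog_arm([
  [0, 0, 0.08, 0, 0, 0],
  [0, 0, 0.08, 0, 0, 0],
  [0, 0, 0.08, 0, 0, 0],
  [0, 0, 0.08, 0, 0, 0],
  [0, 0, 0, 0, 0, 0],
])

```text
t: 10.4
tool_pos: [0.5235, 0.1863, 0.1439]
tcp_rot: [[0.072, 0.865, 0.497], [0.997, -0.062, -0.036], [-0.001, 0.498, -0.867]]
force: [-0.6, -0.2, -1.6]
opening: 0.0137
finger_force: 49.1
```

>>> jog_arm([
  [0, 0, 0.06, 0, 0, 0],
  [0, 0, 0.06, 0, 0, 0],
  [0, 0, 0.05, 0, 0, 0],
  [0, 0, 0.04, 0, 0, 0],
  [0, 0, 0, 0, 0, 0],
])

```text
t: 10.9
tool_pos: [0.5359, 0.1856, 0.123]
tcp_rot: [[0.072, 0.865, 0.497], [0.997, -0.062, -0.036], [-0.0, 0.498, -0.867]]
force: [-0.6, -0.0, -3.2]
opening: 0.0134
finger_force: 49.2
```

Run:
```python
from plant import env
from h import *
s=env.read_state();print(s['t'],s['tool_pos'],s['force'],delta(s,*target(H['grey'],.1075,-.001)))
```

```text
10.9 [0.53590234 0.18562368 0.12300681] [-0.57470825 -0.02591703 -3.15607209] (array([-0.003,  0.   ,  0.001]), array([0.018, 0.004, 0.006]))
```

Seated to about 1 mm with no contact load. Release and back off.

>>> jog_arm([
  [0, 0, 0, 0, 0, 0],
  [0, 0, 0, 0, 0, 0],
  [0, 0, 0, 0, 0, 0],
  [0, 0, 0, 0, 0, 0],
  [0, 0, 0, 0, 0, 0],
  [0, 0, 0, 0, 0, 0],
  [0, 0, -0.1, 0, 0, 0],
  [0, 0, -0.2, 0, 0, 0],
  [0, 0, -0.2, 0, 0, 0],
  [0, 0, -0.2, 0, 0, 0],
  [0, 0, -0.2, 0, 0, 0],
  [0, 0, -0.2, 0, 0, 0],
  [0, 0, 0, 0, 0, 0],
  [0, 0, 0, 0, 0, 0],
], fingers=50)

```text
t: 12.3
tool_pos: [0.4707, 0.1909, 0.2398]
tcp_rot: [[0.071, 0.863, 0.501], [0.997, -0.062, -0.034], [0.001, 0.502, -0.865]]
force: [-0.6, 0.6, -0.3]
opening: 0.0501
finger_force: 0.0
```

Run:
```python
from plant import env,eyes
from h import *
s=env.read_state();print(s['t'],s['tool_pos'],s['opening'])
f=eyes.grab_frame("wrist");pickle.dump((f,s),open('pics/w6.pkl','wb'))
c=red(f["color"]);n,l,st,ce=cv2.connectedComponentsWithStats(c);print([st[i].tolist() for i in range(1,n) if st[i,4]>100])
x,y,a=H['grey']
print([proj(f,np.array([x,y,0])+Rz(a)@(np.array([.03,yy,.03])+(-.003+xx)*TN+.145*AX),s).round(1).tolist() for yy in(.035,-.035) for xx in(-.007,.007)])
print(delta(s,*target(H['red'],.226)),delta(s,*target(H['red'],.1065)))
```

```text
12.3 [0.4707356  0.19085156 0.23978333] 0.05010077875168036
[[239, 132, 20, 101, 1835], [289, 235, 22, 113, 1539]]
[[237.4, 140.8], [257.4, 140.8], [238.6, 233.1], [257.1, 233.1]]
(array([ 0.004, -0.065,  0.108]), array([-1.313,  0.672,  0.537])) (array([ 0.004, -0.065,  0.108]), array([-1.313,  0.672,  1.533]))
```

The red tab in grey is at columns 239–258, ending at row 233, which matches the expected seated position. Next, the blue wedge in the red holster.

>>> jog_arm([
  [0, 0, 0, 0, -0.065, 0.108],
  [-0.22, 0.112, 0, 0, 0, 0],
  [-0.22, 0.112, 0, 0, 0, 0],
  [-0.22, 0.112, 0, 0, 0, 0],
  [-0.22, 0.112, 0.1, 0, 0, 0],
  [-0.22, 0.112, 0.14, 0, 0, 0],
  [-0.213, 0.112, 0.14, 0, 0, 0],
  [0, 0, 0.15, 0, 0, 0],
  [0, 0, 0, 0, 0, 0],
  [0, 0, 0, 0, 0, 0],
])

```text
t: 13.35
tool_pos: [0.5485, 0.0205, 0.2215]
tcp_rot: [[0.137, 0.86, 0.491], [0.991, -0.119, -0.069], [-0.001, 0.496, -0.868]]
force: [1.2, -0.1, 0.5]
opening: 0.0499
finger_force: 0.0
```

Run:
```python
from plant import env,eyes
from h import *
s=env.read_state();print(s['t'],s['tool_pos'])
f=eyes.grab_frame("wrist");pickle.dump((f,s),open('pics/w7.pkl','wb'))
c=blue(f["color"]);n,l,st,ce=cv2.connectedComponentsWithStats(c);print([st[i].tolist() for i in range(1,n) if st[i,4]>100])
x,y,a=H['red']
print([proj(f,np.array([x,y,0])+Rz(a)@(np.array([.03,yy,.03])+(-.003+xx)*TN+.145*AX),s).round(1).tolist() for yy in(.035,-.035) for xx in(-.007,.007)])
print(delta(s,*target(H['red'],.107)))
```

```text
13.35 [0.54850994 0.02046397 0.22151224]
[[248, 138, 22, 109, 2124], [184, 274, 64, 82, 3689]]
[[246.5, 146.0], [268.0, 146.1], [247.1, 244.1], [266.8, 244.2]]
(array([-0.008,  0.002, -0.   ]), array([0.006, 0.024, 0.979]))
```

>>> jog_arm([
  [0.006, 0.024, 0.13, 0, 0, 0],
  [0, 0, 0.15, 0, 0, 0],
  [0, 0, 0.15, 0, 0, 0],
  [0, 0, 0.15, 0, 0, 0],
  [0, 0, 0.15, 0, 0, 0],
  [0, 0, 0.15, 0, 0, 0],
  [0, 0, 0.1, 0, 0, 0],
  [0, 0, 0, 0, 0, 0],
  [0, 0, 0, 0, 0, 0],
])

```text
t: 14.3
tool_pos: [0.6105, 0.0133, 0.1242]
tcp_rot: [[0.136, 0.858, 0.496], [0.991, -0.118, -0.069], [-0.001, 0.5, -0.866]]
force: [0.1, 0.1, 0.7]
opening: 0.0495
finger_force: 0.0
```

>>> jog_arm([
  [0, 0, 0, 0, 0, 0],
  [0, 0, 0, 0, 0, 0],
  [0, 0, 0, 0, 0, 0],
  [0, 0, 0, 0, 0, 0],
  [0, 0, 0, 0, 0, 0],
  [0, 0, 0, 0, 0, 0],
  [0, 0, 0, 0, 0, 0],
  [0, 0, 0, 0, 0, 0],
  [0, 0, 0, 0, 0, 0],
  [0, 0, 0, 0, 0, 0],
], fingers=0, force=50)

```text
t: 15.3
tool_pos: [0.6095, 0.013, 0.1244]
tcp_rot: [[0.137, 0.858, 0.494], [0.991, -0.119, -0.069], [-0.0, 0.499, -0.867]]
force: [-6.8, 0.9, 5.0]
opening: 0.0135
finger_force: 48.5
```

Run:
```python
from plant import env
from h import *
s=env.read_state();x,y,a=H['red'];d=Rz(a).T@(s['tool_pos']-[x,y,0])-[.03,0,.03];print('off',d@TN*1000,'along',d@AX*1000,'y',d[1]*1000,s['force'],s['opening'],delta(s,*target(H['red'],.107)))
```

```text
off -1.184034565074342 along 109.70108685699907 y 0.2976204396615551 [-6.83264214  0.93086901  5.0446048 ] 0.013479989436722807 (array([-0.002,  0.001, -0.001]), array([-0.002, -0.015,  0.023]))
```

>>> jog_arm([
  [0, 0, -0.05, 0, 0, 0],
  [0, 0, -0.1, 0, 0, 0],
  [0, 0, -0.15, 0, 0, 0],
  [0, 0, -0.2, 0, 0, 0],
  [0, 0, -0.2, 0, 0, 0],
  [0, 0, -0.2, 0, 0, 0],
  [0, 0, -0.2, 0, 0, 0],
  [0, 0, -0.2, 0, 0, 0],
  [0, 0, 0, 0, 0, 0],
  [0, 0, 0, 0, 0, 0],
])

```text
t: 16.3
tool_pos: [0.5332, 0.0236, 0.2596]
tcp_rot: [[0.137, 0.857, 0.497], [0.991, -0.118, -0.069], [-0.001, 0.502, -0.865]]
force: [-0.6, 0.5, -2.1]
opening: 0.0138
finger_force: 49.0
```

Run:
```python
from plant import env,eyes
from h import *
s=env.read_state();print(s['t'],s['tool_pos'],s['opening'])
f=eyes.grab_frame("wrist");pickle.dump((f,s),open('pics/w8.pkl','wb'))
c=blue(f["color"]);n,l,st,ce=cv2.connectedComponentsWithStats(c);print([st[i].tolist() for i in range(1,n) if st[i,4]>100])
g=f["color"];v=cv2.cvtColor(g,cv2.COLOR_RGB2HSV)
# brightest step down column 255: rows of wedge shoulder and tab top edge
print([ (r,v[r,250].tolist()) for r in range(130,230,3)])
print(delta(s,*target((.5605,-.1706,2.0),.24,0)),delta(s,*target((.5605,-.1706,2.0),.111,0)))
```

```text
16.3 [0.53322389 0.02359379 0.25963376] 0.013805837621766145
[[228, 175, 48, 179, 7012]]
[(130, [85, 29, 98]), (133, [10, 17, 92]), (136, [13, 20, 91]), (139, [0, 14, 93]), (142, [13, 20, 90]), (145, [5, 16, 93]), (148, [6, 14, 90]), (151, [20, 16, 97]), (154, [11, 12, 242]), (157, [105, 2, 253]), (160, [120, 1, 252]), (163, [120, 1, 252]), (166, [120, 1, 252]), (169, [0, 0, 255]), (172, [14, 15, 181]), (175, [110, 142, 79]), (178, [109, 205, 66]), (181, [109, 203, 64]), (184, [108, 193, 66]), (187, [109, 209, 66]), (190, [110, 205, 66]), (193, [108, 217, 67]), (196, [109, 207, 69]), (199, [110, 199, 68]), (202, [109, 196, 65]), (205, [110, 192, 69]), (208, [109, 203, 64]), (211, [109, 199, 146]), (214, [109, 198, 200]), (217, [109, 197, 226]), (220, [109, 192, 225]), (223, [109, 194, 225]), (226, [109, 192, 226]), (229, [109, 197, 224])]
(array([ 0.003,  0.166, -0.284]), array([-1.625, -0.592, -0.132])) (array([ 0.003,  0.166, -0.284]), array([-1.625, -0.592,  0.943]))
```

Run:
```python
from h import *
f,s=pickle.load(open('pics/w8.pkl','rb'));I=dict(tcp_rot=np.eye(3),tool_pos=np.zeros(3))
print((plane(f,(250,210.5),-.0353,I)*1000)[0]-35,(plane(f,(250,153),.0147,I)*1000)[0]-45)
```

```text
-2.035477006719887 -1.8757797422630418
```

>>> jog_arm([
  [0, 0, -0.06, 0, 0.083, -0.142],
  [0, 0, -0.07, 0, 0.083, -0.142],
  [-0.15, -0.06, 0, 0, 0, 0],
  [-0.244, -0.09, 0, 0, 0, 0],
  [-0.244, -0.09, 0, 0, 0, 0],
  [-0.244, -0.09, 0, 0, 0, 0],
  [-0.244, -0.09, 0, 0, 0, 0],
  [-0.244, -0.09, 0, 0, 0, 0],
  [-0.244, -0.082, 0, 0, 0, 0],
  [0, 0, 0, 0, 0, 0],
  [0, 0, 0, 0, 0, 0],
])

```text
t: 17.45
tool_pos: [0.4698, -0.1718, 0.2342]
tcp_rot: [[-0.032, 0.867, 0.497], [0.999, 0.027, 0.019], [0.003, 0.497, -0.868]]
force: [-0.1, 0.4, -1.3]
opening: 0.0135
finger_force: 49.0
```

Run:
```python
from plant import env, eyes
from h import *
s=env.read_state();print(s['t'],s['tool_pos'])
h=(.5605,-.1706,2.0)
print(delta(s,*target(h,.111,0)))
f=eyes.grab_frame("wrist");pickle.dump((f,s),open('pics/w9.pkl','wb'))
cv2.imwrite('pics/w9.png',cv2.resize(f["color"][:300,130:400,::-1],None,fx=2,fy=2,interpolation=cv2.INTER_CUBIC))
x,y,a=h
print([proj(f,np.array([x,y,0])+Rz(a)@np.array(m),s).round(1).tolist() for m in(ML,UL,UR,MR,FL,FR)])
```

```text
17.45 [ 0.46979322 -0.17181161  0.23419972]
(array([-0.006, -0.003, -0.007]), array([-0.016,  0.02 ,  1.052]))
[[232.0, 113.6], [279.5, 113.4], [277.5, 231.0], [234.5, 231.1], [169.1, 106.5], [176.5, 211.3]]
```

View pics/w9.png

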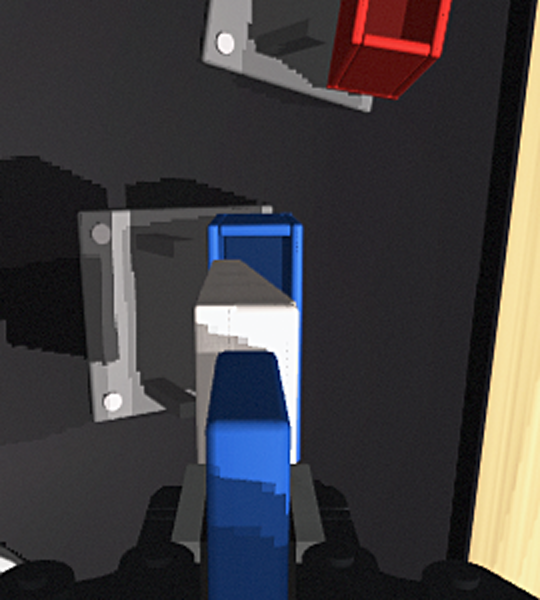

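The blue plate and rim corners match the prediction to within about 2 px, and the wedge sits in the mouth as it did at grey. The red pocket is empty. Inserting.

>>> jog_arm([
  [0.004, 0.014, 0.08, 0, 0, 0],
  [0, 0, 0.08, 0, 0, 0],
  [0, 0, 0.08, 0, 0, 0],
  [0, 0, 0.08, 0, 0, 0],
  [0, 0, 0.08, 0, 0, 0],
  [0, 0, 0.08, 0, 0, 0],
  [0, 0, 0.08, 0, 0, 0],
  [0, 0, 0, 0, 0, 0],
])

```text
t: 18.3
tool_pos: [0.5052, -0.169, 0.177]
tcp_rot: [[-0.035, 0.867, 0.497], [0.999, 0.029, 0.019], [0.002, 0.498, -0.867]]
force: [-0.1, 0.4, -2.6]
opening: 0.0134
finger_force: 48.9
```

>>> jog_arm([
  [0, 0, 0.08, 0, 0, 0],
  [0, 0, 0.08, 0, 0, 0],
  [0, 0, 0.08, 0, 0, 0],
  [0, 0, 0.08, 0, 0, 0],
  [0, 0, 0, 0, 0, 0],
])

```text
t: 18.8
tool_pos: [0.5242, -0.1682, 0.1436]
tcp_rot: [[-0.035, 0.867, 0.497], [0.999, 0.029, 0.019], [0.002, 0.497, -0.868]]
force: [-1.1, -0.3, -2.0]
opening: 0.0134
finger_force: 48.9
```

>>> jog_arm([
  [0, 0, 0.06, 0, 0, 0],
  [0, 0, 0.05, 0, 0, 0],
  [0, 0, 0.04, 0, 0, 0],
  [0, 0, 0.02, 0, 0, 0],
  [0, 0, 0, 0, 0, 0],
])

```text
t: 19.3
tool_pos: [0.5349, -0.1685, 0.1278]
tcp_rot: [[-0.035, 0.866, 0.499], [0.999, 0.03, 0.018], [0.001, 0.499, -0.866]]
force: [-0.8, 0.5, -1.6]
opening: 0.0131
finger_force: 49.2
```

Run:
```python
from plant import env
from h import *
s=env.read_state();x,y,a=(.5605,-.1706,2.0);d=Rz(a).T@(s['tool_pos']-[x,y,0])-[.03,0,.03];print('off',d@TN*1000,'along',d@AX*1000,'y',d[1]*1000,s['force'],s['opening'])
```

```text
off 0.7930067974244587 along 112.46625817506812 y 3.0259909628645607 [-0.79223681  0.50521766 -1.60400461] 0.013115961361405755
```

>>> jog_arm([
  [0, 0, 0.01, 0, 0, 0],
  [0, 0, 0.008, 0, 0, 0],
  [0, 0, 0, 0, 0, 0],
])

```text
t: 19.6
tool_pos: [0.5361, -0.1687, 0.1267]
tcp_rot: [[-0.035, 0.865, 0.5], [0.999, 0.03, 0.017], [0.0, 0.5, -0.866]]
force: [-0.1, 0.1, -1.9]
opening: 0.0136
finger_force: 49.2
```

>>> jog_arm([
  [0, 0, 0, 0, 0, 0],
  [0, 0, 0, 0, 0, 0],
  [0, 0, 0, 0, 0, 0],
  [0, 0, 0, 0, 0, 0],
  [0, 0, 0, 0, 0, 0],
  [0, 0, 0, 0, 0, 0],
  [0, 0, -0.1, 0, 0, 0],
  [0, 0, -0.2, 0, 0, 0],
  [0, 0, -0.2, 0, 0, 0],
  [0, 0, -0.2, 0, 0, 0],
  [0, 0, -0.2, 0, 0, 0],
  [0, 0, -0.2, 0, 0, 0],
  [0, 0, 0, 0, 0, 0],
  [0, 0, 0, 0, 0, 0],
], fingers=50)

```text
t: 21.0
tool_pos: [0.4703, -0.1714, 0.2419]
tcp_rot: [[-0.034, 0.865, 0.501], [0.999, 0.03, 0.016], [-0.001, 0.501, -0.865]]
force: [0.1, -0.5, -0.4]
opening: 0.0499
finger_force: 0.0
```

Run:
```python
from plant import env,eyes
from h import *
s=env.read_state();print(s['t'],s['tool_pos'],s['opening'])
f=eyes.grab_frame("wrist");pickle.dump((f,s),open('pics/w10.pkl','wb'))
c=blue(f["color"]);c[:,:240]=0;print([ (r,np.where(c[r])[0][[0,-1]].tolist()) for r in range(150,262,10) if c[r].any()])
x,y,a=(.5605,-.1706,2.0)
print([proj(f,np.array([x,y,0])+Rz(a)@(np.array([.03,yy,.03])+(-.003+xx)*TN+.145*AX),s).round(1).tolist() for yy in(.035,-.035) for xx in(-.007,.007)])
print(delta(s,*target(H['grey'],.226)),delta(s,*target(H['grey'],.107)))
```

```text
21.0 [ 0.47030053 -0.17137124  0.24185885] 0.04989964151710855
[(150, [240, 274]), (160, [240, 274]), (170, [240, 273]), (180, [240, 273]), (190, [240, 273]), (200, [240, 273]), (210, [240, 273]), (220, [240, 273]), (230, [240, 254])]
[[235.3, 145.8], [255.1, 145.7], [236.7, 236.7], [255.0, 236.7]]
(array([ 0.003, -0.099,  0.177]), array([ 3.025, -0.221,  0.042])) (array([ 0.003, -0.099,  0.177]), array([ 3.025, -0.221,  1.034]))
```

>>> jog_arm([
  [0, 0, 0, 0, -0.05, 0.089],
  [0, 0, 0, 0, -0.049, 0.088],
  [0.3, -0.022, 0, 0, 0, 0],
  [0.3, -0.022, 0, 0, 0, 0],
  [0.3, -0.022, 0, 0, 0, 0],
  [0.3, -0.022, 0, 0, 0, 0],
  [0.3, -0.022, 0, 0, 0, 0],
  [0.3, -0.022, 0, 0, 0, 0],
  [0.3, -0.022, 0, 0, 0, 0],
  [0.3, -0.022, 0, 0, 0, 0],
  [0.3, -0.022, 0, 0, 0, 0],
  [0.3, -0.022, 0, 0, 0, 0],
  [0.025, 0, 0.042, 0, 0, 0],
  [0, 0, 0, 0, 0, 0],
  [0, 0, 0, 0, 0, 0],
])

```text
t: 22.55
tool_pos: [0.4752, 0.1918, 0.2221]
tcp_rot: [[0.072, 0.865, 0.496], [0.997, -0.062, -0.036], [-0.0, 0.498, -0.867]]
force: [0.2, -0.2, -0.3]
opening: 0.0497
finger_force: 0.0
```

Run:
```python
from plant import env,eyes
from h import *
s=env.read_state();print(s['t'],s['tool_pos'])
print(delta(s,*target(H['grey'],.107,-.002)))
f=eyes.grab_frame("wrist")
c=red(f["color"]);n,l,st,ce=cv2.connectedComponentsWithStats(c);print([st[i].tolist() for i in range(1,n) if st[i,4]>100])
x,y,a=H['grey']
print([proj(f,np.array([x,y,0])+Rz(a)@(np.array([.03,yy,.03])+(-.003+xx)*TN+.145*AX),s).round(1).tolist() for yy in(.035,-.035) for xx in(-.007,.007)])
```

```text
22.55 [0.47520989 0.19177289 0.22213212]
(array([-0.005,  0.   ,  0.   ]), array([0.004, 0.023, 0.98 ]))
[[247, 136, 21, 108, 2176], [295, 241, 30, 112, 1733]]
[[244.5, 146.4], [266.0, 146.5], [245.2, 244.5], [265.0, 244.5]]
```

The red tab is at columns 247–268, ending at row 244, as expected. Grasping it.

>>> jog_arm([
  [0, 0.023, 0.13, 0, 0, 0],
  [0, 0, 0.15, 0, 0, 0],
  [0, 0, 0.15, 0, 0, 0],
  [0, 0, 0.15, 0, 0, 0],
  [0, 0, 0.15, 0, 0, 0],
  [0, 0, 0.15, 0, 0, 0],
  [0, 0, 0.1, 0, 0, 0],
  [0, 0, 0, 0, 0, 0],
  [0, 0, 0, 0, 0, 0],
])

```text
t: 23.5
tool_pos: [0.5369, 0.1876, 0.1236]
tcp_rot: [[0.073, 0.864, 0.499], [0.997, -0.064, -0.035], [0.002, 0.5, -0.866]]
force: [-0.1, -1.1, -0.3]
opening: 0.05
finger_force: 0.0
```

>>> jog_arm([
  [0, 0, 0, 0, 0, 0],
  [0, 0, 0, 0, 0, 0],
  [0, 0, 0, 0, 0, 0],
  [0, 0, 0, 0, 0, 0],
  [0, 0, 0, 0, 0, 0],
  [0, 0, 0, 0, 0, 0],
  [0, 0, 0, 0, 0, 0],
  [0, 0, 0, 0, 0, 0],
  [0, 0, 0, 0, 0, 0],
  [0, 0, 0, 0, 0, 0],
], fingers=0, force=50)

```text
t: 24.5
tool_pos: [0.536, 0.1889, 0.1242]
tcp_rot: [[0.07, 0.864, 0.498], [0.998, -0.062, -0.034], [0.002, 0.499, -0.866]]
force: [-5.1, -0.4, 3.9]
opening: 0.0132
finger_force: 48.6
```

>>> jog_arm([
  [0, 0, -0.05, 0, 0, 0],
  [0, 0, -0.1, 0, 0, 0],
  [0, 0, -0.15, 0, 0, 0],
  [0, 0, -0.2, 0, 0, 0],
  [0, 0, -0.2, 0, 0, 0],
  [0, 0, -0.2, 0, 0, 0],
  [0, 0, -0.2, 0, 0, 0],
  [0, 0, -0.2, 0, 0, 0],
  [0, 0, 0, 0, 0, 0],
  [0, 0, 0, 0, 0, 0],
])

```text
t: 25.5
tool_pos: [0.4589, 0.194, 0.2592]
tcp_rot: [[0.071, 0.863, 0.5], [0.997, -0.062, -0.033], [0.002, 0.501, -0.865]]
force: [-0.4, 0.0, -2.4]
opening: 0.0136
finger_force: 48.8
```

Run:
```python
from plant import env,eyes
from h import *
s=env.read_state();x,y,a=H['grey'];d=Rz(a).T@(s['tool_pos']-[x,y,0])-[.03,0,.03];print(s['t'],'off',d@TN*1000,'along',d@AX*1000,'y',d[1]*1000)
f=eyes.grab_frame("wrist");I=dict(tcp_rot=np.eye(3),tool_pos=np.zeros(3))
v=cv2.cvtColor(f["color"],cv2.COLOR_RGB2HSV)[:,250].astype(int)
j=next(r for r in range(110,230) if v[r,2]>200 and v[r,1]<40);k=next(r for r in range(j+20,260) if v[r,2]-v[r-3,2]>50 and v[r,1]>120);print(j,k)
print((plane(f,(250,k-1),-.0365,I)*1000)[0]-35,(plane(f,(250,j),.0135,I)*1000)[0]-45)
for al in(.24,.111):print(delta(s,*target(H['red'],al,-.0005)))
```

```text
25.5 off -0.3741905774059251 along 264.8895855746666 y 0.6342417892514025
149 206
0.2908622673295085 0.1736367304590587
(array([ 0.002, -0.067,  0.107]), array([-1.325,  0.699,  0.612]))
(array([ 0.002, -0.067,  0.107]), array([-1.325,  0.699,  1.687]))
```

>>> jog_arm([
  [0, 0, 0, 0, -0.067, 0.107],
  [-0.125, 0.066, 0, 0, 0, 0],
  [-0.2, 0.106, 0, 0, 0, 0],
  [-0.2, 0.106, 0, 0, 0, 0],
  [-0.2, 0.106, 0, 0, 0, 0],
  [-0.2, 0.106, 0, 0, 0, 0],
  [-0.2, 0.106, 0, 0, 0, 0],
  [-0.2, 0.106, 0, 0, 0, 0],
  [0, 0, 0.2, 0, 0, 0],
  [0, 0, 0.2, 0, 0, 0],
  [0, 0, 0.2, 0, 0, 0],
  [0, 0, 0, 0, 0, 0],
  [0, 0, 0, 0, 0, 0],
])

```text
t: 26.85
tool_pos: [0.544, 0.0211, 0.2356]
tcp_rot: [[0.138, 0.86, 0.491], [0.99, -0.119, -0.069], [-0.001, 0.496, -0.869]]
force: [0.1, 0.6, -1.3]
opening: 0.0136
finger_force: 49.2
```

Run:
```python
from plant import env, eyes
from h import *
s=env.read_state();print(s['t'],s['tool_pos'])
h=H['red']
print(delta(s,*target(h,.111,.0003)))
f=eyes.grab_frame("wrist");pickle.dump((f,s),open('pics/w11.pkl','wb'))
cv2.imwrite('pics/w11.png',cv2.resize(f["color"][:300,130:400,::-1],None,fx=2,fy=2,interpolation=cv2.INTER_CUBIC))
x,y,a=h
print([proj(f,np.array([x,y,0])+Rz(a)@np.array(m),s).round(1).tolist() for m in(ML,UL,UR,MR,FL,FR)])
```

```text
26.85 [0.54399314 0.02105905 0.23558266]
(array([-0.01 ,  0.003, -0.001]), array([0.006, 0.025, 1.066]))
[[233.2, 109.7], [280.5, 109.7], [278.0, 227.2], [235.1, 227.1], [170.3, 102.9], [177.3, 207.7]]
```

View pics/w11.png

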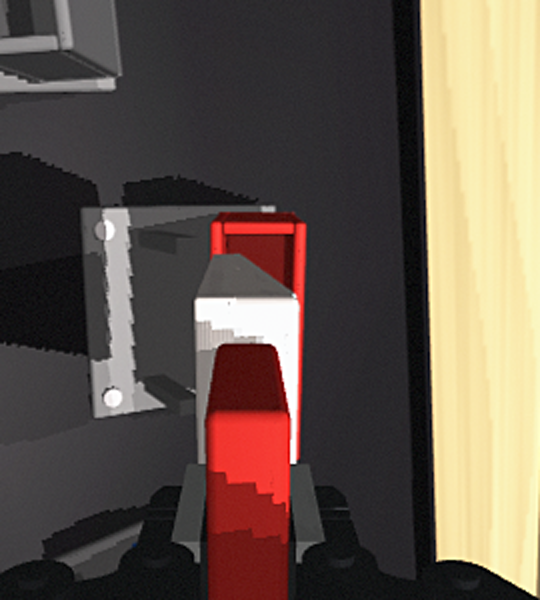

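The wedge lines up with the red mouth: rim edge at row 111, shoulder at row 148, in between the two earlier good fits. Inserting.

>>> jog_arm([
  [0, 0.025, 0.08, -0.005, 0, 0],
  [0, 0, 0.08, 0, 0, 0],
  [0, 0, 0.08, 0, 0, 0],
  [0, 0, 0.08, 0, 0, 0],
  [0, 0, 0.08, 0, 0, 0],
  [0, 0, 0.08, 0, 0, 0],
  [0, 0, 0.08, 0, 0, 0],
  [0, 0, 0, 0, 0, 0],
])

```text
t: 27.7
tool_pos: [0.5803, 0.0162, 0.179]
tcp_rot: [[0.137, 0.859, 0.494], [0.991, -0.118, -0.069], [-0.001, 0.499, -0.867]]
force: [-0.7, 0.5, -2.8]
opening: 0.0137
finger_force: 49.0
```

>>> jog_arm([
  [0, 0, 0.08, 0, 0, 0],
  [0, 0, 0.08, 0, 0, 0],
  [0, 0, 0.08, 0, 0, 0],
  [0, 0, 0.08, 0, 0, 0],
  [0, 0, 0, 0, 0, 0],
])

```text
t: 28.2
tool_pos: [0.5993, 0.0136, 0.1458]
tcp_rot: [[0.137, 0.859, 0.494], [0.991, -0.118, -0.069], [-0.001, 0.499, -0.867]]
force: [-1.4, -0.5, -1.5]
opening: 0.0137
finger_force: 49.0
```

>>> jog_arm([
  [0, 0, 0.06, 0, 0, 0],
  [0, 0, 0.05, 0, 0, 0],
  [0, 0, 0.04, 0, 0, 0],
  [0, 0, 0.03, 0, 0, 0],
  [0, 0, 0, 0, 0, 0],
])

```text
t: 28.7
tool_pos: [0.6107, 0.0121, 0.129]
tcp_rot: [[0.137, 0.857, 0.496], [0.991, -0.118, -0.069], [-0.001, 0.501, -0.865]]
force: [-0.1, 0.4, -1.9]
opening: 0.0137
finger_force: 49.3
```

Run:
```python
from plant import env
from h import *
s=env.read_state();x,y,a=H['red'];d=Rz(a).T@(s['tool_pos']-[x,y,0])-[.03,0,.03];print('off',d@TN*1000,'along',d@AX*1000,'y',d[1]*1000,s['force'],s['opening'])
```

```text
off 2.209977343273897 along 113.03225709426486 y -0.4567901175945882 [-0.14082573  0.42796357 -1.88506327] 0.013659876452793727
```

Another 2.4 mm down, then release and withdraw.

>>> jog_arm([
  [0, 0, 0.01, 0, 0, 0],
  [0, 0, 0.01, 0, 0, 0],
  [0, 0, 0, 0, 0, 0],
])

```text
t: 29.0
tool_pos: [0.6122, 0.012, 0.1279]
tcp_rot: [[0.137, 0.857, 0.498], [0.991, -0.118, -0.069], [-0.001, 0.502, -0.865]]
force: [1.1, 0.3, -3.3]
opening: 0.0133
finger_force: 49.3
```

>>> jog_arm([
  [0, 0, 0, 0, 0, 0],
  [0, 0, 0, 0, 0, 0],
  [0, 0, 0, 0, 0, 0],
  [0, 0, 0, 0, 0, 0],
  [0, 0, 0, 0, 0, 0],
  [0, 0, 0, 0, 0, 0],
  [0, 0, -0.1, 0, 0, 0],
  [0, 0, -0.2, 0, 0, 0],
  [0, 0, -0.2, 0, 0, 0],
  [0, 0, -0.2, 0, 0, 0],
  [0, 0, -0.2, 0, 0, 0],
  [0, 0, -0.2, 0, 0, 0],
  [0, -0.2, -0.2, 0, 0, 0],
  [0, -0.2, -0.2, 0, 0, 0],
  [0, -0.2, -0.2, 0, 0, 0],
  [0, -0.2, -0.2, 0, 0, 0],
  [0, 0, 0, 0, 0, 0],
  [0, 0, 0, 0, 0, 0],
], fingers=50)

```text
t: 30.8
tool_pos: [0.4167, 0.0393, 0.2786]
tcp_rot: [[0.137, 0.855, 0.501], [0.991, -0.118, -0.069], [-0.0, 0.506, -0.863]]
force: [0.3, 0.6, -1.0]
opening: 0.0501
finger_force: 0.0
```

Run:
```python
from plant import env,eyes
from h import *
s=env.read_state();print(s['t'],s['tool_pos'],s['force'])
g=eyes.grab_frame("side");t=eyes.grab_frame("top");w=eyes.grab_frame("wrist")
a=cv2.resize(g["color"][130:242,205:290],None,fx=4.4,fy=4.4,interpolation=cv2.INTER_CUBIC)
b=cv2.resize(w["color"],None,fx=.82,fy=.82);b=cv2.copyMakeBorder(b,0,a.shape[0]-b.shape[0],0,0,cv2.BORDER_CONSTANT)
o=np.hstack([a,b]);print(o.shape);cv2.imwrite('pics/end.png',o[:,:,::-1])
from h import tri
def comps(m):
    n,l,st,ce=cv2.connectedComponentsWithStats(m);return [(st[i].tolist(),ce[i].round(1).tolist()) for i in range(1,n) if st[i,4]>20]
for f,n in((g,'side'),(t,'top')):print(n,'R',comps(red(f["color"])),'B',comps(blue(f["color"])))
for k in('red','blue'):
    x,y,a=H[k];p=np.array([x,y,0])+Rz(a)@(np.array([.03,0,.03])-.003*TN+.145*AX);print(k,'exp tab top px side/top',proj(g,p).round(1),proj(t,p).round(1))
```

```text
30.8 [0.41670147 0.03927332 0.27859149] [ 0.25512924  0.5539235  -0.96695253]
(493, 794, 3)
side R [([245, 144, 13, 22, 148], [250.8, 154.0]), ([255, 153, 25, 42, 459], [267.8, 177.5]), ([265, 370, 39, 14, 524], [283.8, 376.5])] B [([0, 0, 110, 117, 8724], [59.0, 54.6]), ([0, 125, 10, 25, 136], [3.0, 134.9]), ([236, 176, 18, 24, 165], [243.3, 186.4]), ([251, 183, 27, 48, 476], [263.9, 211.8])]
top R [([220, 149, 32, 20, 289], [236.7, 155.7]), ([223, 165, 21, 9, 149], [233.3, 169.2]), ([411, 197, 15, 20, 208], [418.3, 206.7])] B [([270, 169, 31, 20, 301], [284.1, 175.2]), ([277, 185, 20, 9, 142], [286.2, 189.3])]
red exp tab top px side/top [250.3 149.8] [233.1 169.7]
blue exp tab top px side/top [242.8 182.4] [287.1 190.8]
```

View pics/end.png

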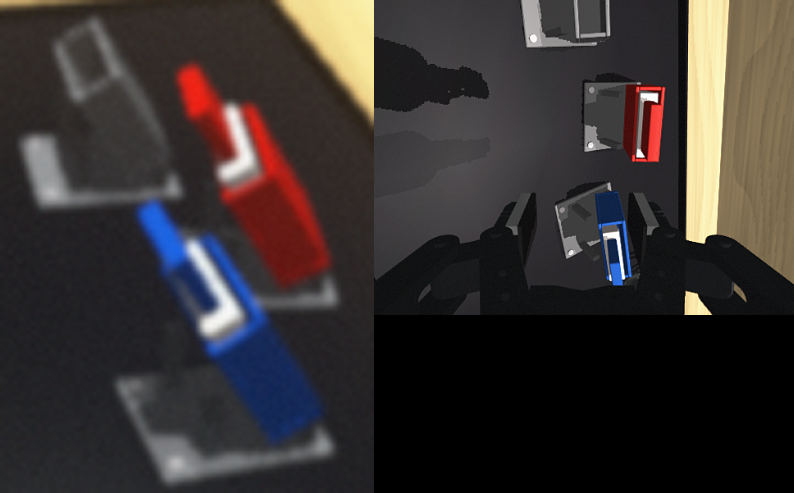

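Each tab is now in its own colour's holster. Their mask boxes match the boxes of the tabs first seen in those pockets: top (223,165,21×9) and (277,185,20×9), and side within 1 px. Both wedges are fully home and the arm is clear.

```bash
python3 -c "
from plant import env
print(env.sign_off())"
```

```text
the job is handed in; nothing more can be done
None
```

I swapped the wedges: the red-tabbed one is home in the red pocket and the blue-tabbed one in the blue pocket, to within about 1 px in the fixed cameras. I steered clear of the lid and suction cup (not re-measured at the end), and handed the job in at about 31 s; no verdict came back.

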